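Close a sculpture plinth's battery cover and start its clamp bolt

TASK

Slide the flat metal cover of the grey display plinth fully home over the battery compartment, so its fork straddles the brass tee bolt. Then start the bolt by hand: turn it backward (anticlockwise from above) until it drops into the thread, then one full turn forward (clockwise) from there. Never turn it forward before it has dropped, leave the bottle, jar, hammer and bronze ring where they are, and finish still holding the bolt's head between the fingers: do not let go.

Things in the scene. Friction and masses are not known exactly. Their poses are not given: they have to be found in the camera images.
- rib (a point): centre of the upright aluminium grip rib on the sliding cover: 60 mm along x, 12 mm along y (grasp width), 26 mm high; the cover plate at its foot is 6 mm above the plinth's top. Axes are the plinth's. The cover closes towards +y, towards the bolt, where its fork straddles the bolt's stem. Closed, the rib is 120 mm from the bolt's axis. Sliding takes about 2 N; it stays where left
- cover (a joint): how far the cover is open, m: 0 = fully home against its end stop, up to 0.092 = open
- plinth: grey plinth, 150 mm (x) by 330 mm (y) by 55 mm high, fixed. Origin at the centre of its underside, z up. The bolt's upright axis is at x = 0, y = +120 mm in its frame; the battery compartment is in the middle of its top; two guides 11 mm high run beside the cover
- bolt_head (a point): centre of the brass tee bolt's head: a level bar 60 mm along its own x, 12 mm along its own y (grasp width), 22 mm high, centred on the bolt's axis. At the start it is about 50 mm above the plinth's top. Below the bar is an 11 mm thick stem, and 10 mm below the bar's underside a round collar 34 mm wide
- bolt (a joint): turn of the bolt, rad: grows forward (clockwise from above, screwing in), falls backward. It starts between -0.3 and 0.3, turns with slight friction (about 0.02 N m) and stays where left. How far back the thread's start lies is unknown: 0.3 to 1.3 rad back from where the bolt is found
- bolt_down (a joint): how far the bolt has sunk, m. At the start 0 to 0.003, rising slightly as it is turned back; past the thread's start it drops 8 mm by its own weight (0.35 kg), to about 0.008, if held loosely or pressed lightly. From there each full forward turn draws it down 0.008 more: one turn gives about 0.016 (1.5 mm of play up). It cannot be lifted out or pushed through the thread
- squeeze_bottle: white plastic bottle, 58 mm across, 140 mm high; bystander; origin at the centre of its underside
- jar: glass jar with steel cap, 68 mm across, 85 mm high; bystander; origin at the centre of its underside
- mallet: hammer lying along its x; bystander
- bronze_ring: flat bronze ring, 110 mm across, 28 mm high; bystander; origin at the centre of its underside

How it is judged:
On the way, in this order (a step that is already met when the one before it is completed fails the run):
1. the cover is fully home (within 4 mm) and the bolt has not dropped yet (value of joint each of cover, bolt_down below 0.004 m), for 0.2 s.
2. the bolt has been turned backward and has dropped into the thread (value of joint bolt_down above 0.0062 m and value of joint bolt below -0.4 rad and value of joint cover below 0.004 m), for 0.1 s.
At the end, for the whole second after the job is handed in: the cover is within 4 mm of fully home, the bolt has sunk 12.5 to 18.6 mm (about two thirds of a turn to one and a third turns past the drop), is still, and is held by the fingers with more than 2 N (value of joint cover below 0.004 m and value of joint bolt_down between 0.0125 and 0.0186 m and velocity of joint bolt between -0.15 and 0.15 rad/s and contact force between the fingers and bolt above 2 N); the arm keeps its last pose, push and grip.
It fails at once if the bolt is turned forward before it has dropped (value of joint bolt above 0.8 rad and value of joint bolt_down below 0.0045 m).
It fails at once if the bottle is moved more than 30 mm or tipped (distance of squeeze_bottle from where it was at the start of the episode above 0.03 m or angle between squeeze_bottle's own z axis and vertical above 0.4 rad).
It fails at once if the jar is moved more than 30 mm or tipped (distance of jar from where it was at the start of the episode above 0.03 m or angle between jar's own z axis and vertical above 0.4 rad).
It fails at once if the hammer is moved more than 30 mm (distance of mallet from where it was at the start of the episode above 0.03 m).
It fails at once if the bronze ring is moved more than 30 mm (distance of bronze_ring from where it was at the start of the episode above 0.03 m).
It also fails if it takes over 72 s, if anything falls off the work surface, if the arm or the gripper's body presses on something with over 40 N, if the wrist force passes 120 N, or if a joint passes its speed limit or range.

ROBOT

A 7-joint arm with a two-finger parallel gripper is mounted at the origin on the work surface. World frame = base frame: x ahead of the robot, y to its left, z up, the work surface at z = 0. Lengths are in m, angles in rad, forces in N, time in s.
With the tool pointing down it reaches from about 0.425 to 0.925 m from the base axis. Payload 6.8 kg.
Tool frame: the origin (TCP) lies at the very end of the fingers, on their centre line; the grasp point (between the pads) lies 19 mm behind it (r.tcp_to_grasp is the distance from the TCP to the grasp point, in m); z points along the fingers, y is the line along which they close (so a half turn about z gives the same grasp; the last joint's range is limited). The gripper opens to 85 mm and grips with 20 to 120 N. Pads are 22 mm wide; open, the fingers measure 114 mm over their backs; the gripper's body (76 mm by 85 mm) begins 54 mm behind the grasp point. The pads swing forward as they close: fully open they stand 13 mm farther back than shut.
Start: joints at [1.213, 0.477, 0.022, 1.555, -0.011, 1.109, -0.083], TCP at [0.167, -0.654, 0.231] pointing down, gripper open.
Joint ranges: [-2.96, 2.96], [-0.34, 2.1], [-1.41, 1.46], [0.24, 2.44], [-1.37, 4.51], [0.17, 1.92], [-2.96, 2.96]. Speed limits (rad/s): [2.39, 2.39, 3.14, 3.14, 3.14, 3.14, 3.14].

INTERFACE

Orientations are given as a rotation vector (axis times angle).
In Python, from bench import r gives the robot as it stands.
- The arm moves only by the tool step_arm, never from a script. Its argument "moves" is a list of rows, each a list of 7 numbers: the shift along the tool's x, y, z in mm, then the turn, a rotation vector about the tool's x, y, z in rad, then the finger opening in mm, from 0 to 85.4. A call has 1 to 8 rows; each row is the pose to reach, as a shift and turn from the pose commanded when the call began, along the tool's axes at that moment; what a row does not reach only later rows make up. A row lasts 1/10 s, in which the tool goes at most 50 mm and 8.59 degrees, less where a joint would pass 70% of its speed; a pose out of reach is approached as far as the arm can. A call with a gripper value outside its range is refused whole. The fingers move at their own pace and stop on an object; "grip_force" is the grip in N (left out, the last holds). Time passes only in rows, so rows that repeat a pose let the fingers close. It gives the time, the measured TCP pose, the force, the opening and the grip force at its end, in the units of the state.
- r.get_obs(): the state, without advancing time (a new reading comes with each control period).
- r.grab_frame(name): name is "scene" or "top" or "wrist"; returns a dict with "image" (384x512x3 uint8, red, green, blue), "depth" (384x512 float32, m along the optical axis (not along the pixel's ray), 0 where there is no reading), "mtx" (3x3 intrinsics, pixels), "rvec" (rotation vector, rad) and "tvec" (3), from world to camera coordinates, as OpenCV has them. Camera axes: x right, y down, z forward; pixel columns grow to the right and rows downward; lengths in m; the calibration is good to about 2 mm. A picture is of the moment at which its call begins.
- r.hand_in(): hands the job in; it is judged then, once.
The state is a dict: "clock": time; "joints": joint angles; "qvel": joint speeds; "tau": joint torques, N m; "tcp_pos": TCP position; "orientation": TCP orientation; "contact_force": force on the tool from outside, world axes, zero at the start; "moment": the same for the moment, N m; "grip_width": finger opening in m; "gripper_force": force on a finger pad.
Only numpy, scipy, OpenCV 4.12 (cv2) and the standard library are available. Lean on these libraries where they do the work, as an engineer would, in place of code of your own. Each camera call takes 0.05 s, during which the arm holds its last target. There are 200 camera calls.

## Working session

There is one attempt and no reset: what is moved stays moved. The work goes in short steps, Python scripts to look and compute and a tool call to move; the robot and the scene stay as the last step left them, time stands still between calls to the robot, and variables do not carry over. Pictures are saved under pics/ and viewed, at most 10 in all, crops included, and the job is handed in when it is done.

Besides the shell and the picture viewer there is one more tool, called after "Request:" as a command line: name --pt "numbers of a row" for each row, then --argument value for the rest. step_arm: Moves the arm, as the interface text tells. Its arguments: {"type":"object","properties":{"moves":{"type":"array","items":{"type":"array","items":{"type":"number"}}},"grip_force":{"type":"number"}},"required":["moves"]}

```bash
ls; mkdir -p pics; cat > h.py <<'E'
import numpy as np, cv2
from bench import r
def grab(n,f):
    d=r.grab_frame(n); cv2.imwrite(f'pics/{f}.png',d['image'][:,:,::-1]); np.savez(f'pics/{f}.npz',**d); return d
def world(d,u,v,z=None):
    K=np.array(d['mtx']);R=cv2.Rodrigues(np.array(d['rvec'],float))[0];t=np.array(d['tvec']).ravel()
    ray=np.linalg.inv(K)@[u,v,1]
    if z is None: return R.T@(ray*d['depth'][int(v),int(u)]-t)
    c=-R.T@t; w=R.T@ray; return c+w*(z-c[2])/w[2]
def cloud(d):
    K=np.array(d['mtx']);R=cv2.Rodrigues(np.array(d['rvec'],float))[0];t=np.array(d['tvec']).ravel()
    v,u=np.mgrid[:384,:512]; p=np.stack([u,v,np.ones_like(u)],-1)@np.linalg.inv(K).T*d['depth'][...,None]
    return (p-t)@R
E
python3 - <<'E'
from h import *
a=grab('top','top1');b=grab('scene','scene1')
o=r.get_obs();print({k:np.round(v,3) for k,v in o.items()}, r.tcp_to_grasp)
E
```

```text
pics
{'clock': np.float64(0.1), 'joints': array([ 1.213,  0.478,  0.022,  1.556, -0.011,  1.109, -0.083]), 'qvel': array([ 0.   , -0.002, -0.   , -0.003, -0.   ,  0.001, -0.001]), 'tau': array([ 5.0000e-03, -5.9776e+01,  1.6140e+00, -2.8196e+01,  1.3000e-02,
        5.0000e-03,  0.0000e+00]), 'tcp_pos': array([ 0.167, -0.654,  0.23 ]), 'orientation': array([-3.116e+00, -3.910e-01,  1.000e-03]), 'contact_force': array([ 0.842, -0.774,  0.046]), 'moment': array([0.027, 0.019, 0.014]), 'gripper_force': np.float64(0.0), 'grip_width': np.float64(0.086)} 0.0187
```

View pics/top1.png

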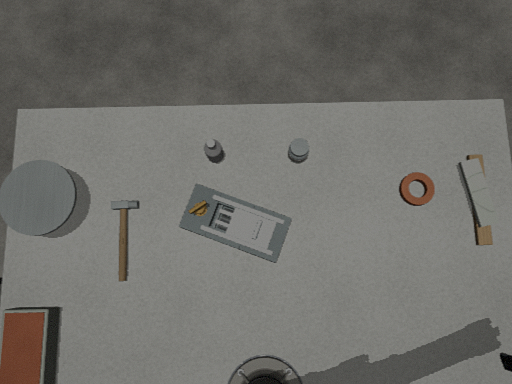

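View pics/scene1.png

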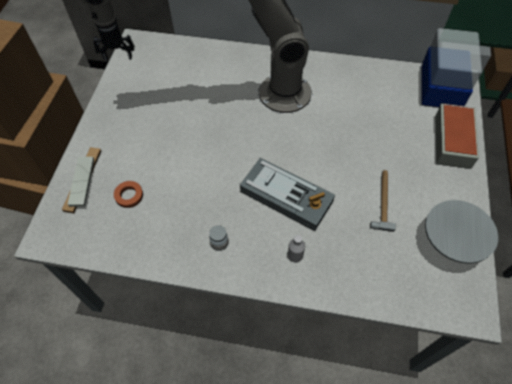

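The top view shows the plinth, with the bolt at (199,208) and the rib near (257,230). The bottle is at (213,150), the jar at (299,150), the hammer at (123,240) and the ring at (417,189).

```bash
python3 - <<'E'
from h import *
d=dict(np.load('pics/top1.npz'))
P=cloud(d)
sub=P[175:270,170:300]
print('table z',np.median(P[280:300,150:250,2]))
m=(sub[...,2]>0.04)
pl=sub[m][:,:2].astype(np.float32)
rc=cv2.minAreaRect(pl);print(rc)
for n,zl in(('z>.09',.09),('z .068-.09',.068)):
    q=sub[(sub[...,2]>zl)&(sub[...,2]<(.2 if zl==.09 else .09))]; print(n,len(q),q.mean(0) if len(q) else'',np.round(q[:,2].max(),4)); print(cv2.minAreaRect(q[:,:2].astype(np.float32)))
im=d['image'][175:270,170:300,::-1]
cv2.imwrite('pics/crop1.png',cv2.resize(im,None,fx=6,fy=6,interpolation=cv2.INTER_CUBIC))
for u,v in((213,150),(299,150),(123,205)):print(world(d,u,v))
E
```

```text
table z 0.0008847610795778
((0.5232251882553101, 0.08766207098960876), (0.330536812543869, 0.1733558177947998), 68.34178924560547)
z>.09 104 [0.57059448 0.17953338 0.1115523 ] 0.1211
((0.5444785356521606, 0.11068998277187347), (0.2185496836900711, 0.050278857350349426), 68.87747192382812)
z .068-.09 333 [0.52388805 0.06616064 0.07484553] 0.0899
((0.531747043132782, 0.0795617401599884), (0.2798258364200592, 0.11745690554380417), 68.50460815429688)
[0.75664008 0.14717342 0.1077968 ]
[ 0.75690982 -0.12603691  0.0854616 ]
[0.59905113 0.4517629  0.02989076]
```

View pics/crop1.png

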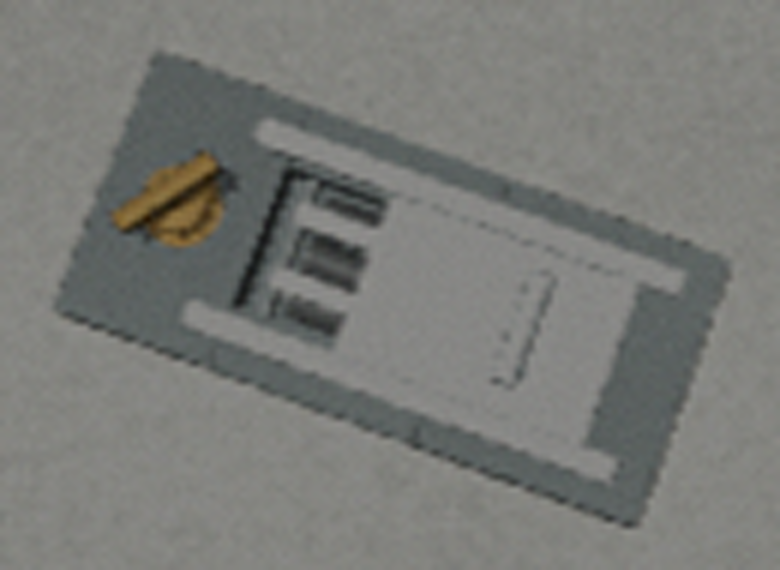

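```bash
python3 - <<'E'
from h import *
d=dict(np.load('pics/top1.npz'))
W=lambda x,y,z:world(d,170+(x+.5)/6-.5,175+(y+.5)/6-.5,z)
C=[W(*c,.055) for c in((155,53),(732,262),(638,527),(55,312))]
C=np.array(C)[:,:2];print(C.round(4),C.mean(0),[np.linalg.norm(C[i]-C[i-1]) for i in range(4)])
ax=(C[0]+C[3]-C[1]-C[2]);ax/=np.linalg.norm(ax);ctr=C.mean(0);yaw=np.arctan2(-ax[0],ax[1]);print('yaxis',ax,'yaw',yaw,'bolt pred',ctr+.12*ax)
e=[W(118,222,.116)[:2],W(210,162,.116)[:2]]
print('bar centre',np.mean(e,0),'ang',np.degrees(np.arctan2(*(e[1]-e[0])[::-1])),np.linalg.norm(e[1]-e[0]))
P=cloud(d).reshape(-1,3)
L=np.c_[(P[:,:2]-ctr)@np.c_[[ax[1],-ax[0]],ax],P[:,2]]
print('z',np.histogram(L[(abs(L[:,0])<.07)&(abs(L[:,1])<.16),2],bins=np.arange(.04,.13,.005)))
q=L[(abs(L[:,0])<.05)&(L[:,1]>-.16)&(L[:,1]<.06)&(L[:,2]>.075)];print('rib',len(q),np.median(q,0),q.min(0),q.max(0))
q=L[(abs(L[:,0])<.05)&(abs(L[:,1]-.12)<.05)&(L[:,2]>.1)];print('bar',len(q),q.mean(0),q.min(0),q.max(0))
print('ribW',W(525,330,.087)) 
E
```

```text
[[ 0.661   0.2105]
 [ 0.5412 -0.0971]
 [ 0.4036 -0.0435]
 [ 0.522   0.2626]] [0.53195563 0.08309849] [np.float64(0.1484149363000052), np.float64(0.33013343577936266), np.float64(0.14772271363994194), np.float64(0.328213633288203)]
yaxis [0.36183813 0.93224094] yaw -0.3702388709614896 bolt pred [0.57537621 0.1949674 ]
bar centre [0.57622723 0.19537188] ang -57.39136405743492 0.05551355844835167
z (array([  74,   37,  691, 1384, 1105,  571,   72,    5,   38,   67,   10,
          3,    6,   10,   23,   48,    4]), array([0.04 , 0.045, 0.05 , 0.055, 0.06 , 0.065, 0.07 , 0.075, 0.08 ,
       0.085, 0.09 , 0.095, 0.1  , 0.105, 0.11 , 0.115, 0.12 , 0.125]))
rib 77 [-0.00071624 -0.07380328  0.08702974] [-0.0286102  -0.0797213   0.07602896] [ 0.02986102 -0.06771323  0.09242761]
bar 91 [0.00149037 0.11903339 0.11425364] [-0.02360917  0.09997484  0.10121177] [0.0267085  0.13949776 0.1210876 ]
ribW [0.50462409 0.01302002 0.087     ]
```

```bash
cat >> h.py <<'E'
from scipy.spatial.transform import Rotation as Ro
C=np.array([.532,.0831]);AY=np.array([.362,.932]);AX=np.array([.932,-.362])
def goto(x,y,z,ydeg):
    "shift (mm, tool axes) and turn to a tool-down pose with tool y axis at ydeg"
    o=r.get_obs();R=Ro.from_rotvec(o['orientation'])
    a=np.radians(ydeg);Y=np.array([np.cos(a),np.sin(a),0]);Z=np.array([0,0,-1.]);T=np.c_[np.cross(Y,Z),Y,Z]
    s=R.inv().apply(np.array([x,y,z])-o['tcp_pos'])*1000
    print(x,y,z,'shift',s.round(1),'turn',(R.inv()*Ro.from_matrix(T)).as_rotvec().round(3))
def st():
    o=r.get_obs();R=Ro.from_rotvec(o['orientation']).as_matrix()
    print('t',round(float(o['clock']),2),'tcp',o['tcp_pos'].round(4),'ydeg',np.degrees(np.arctan2(R[1,1],R[0,1])).round(1),'F',o['contact_force'].round(1),'M',o['moment'].round(2),'w',round(float(o['grip_width']),4),'g',round(float(o['gripper_force']),1),'q',o['joints'].round(2))
E
python3 - <<'E'
from h import *
st();goto(.45,-.4,.22,-10);goto(.505,.0145,.2,68.8)
E
```

```text
t 0.1 tcp [ 0.1667 -0.6535  0.2304] ydeg -75.7 F [ 0.8 -0.8  0. ] M [0.03 0.02 0.01] w 0.0855 g 0.0 q [ 1.21  0.48  0.02  1.56 -0.01  1.11 -0.08]
0.45 -0.4 0.22 shift [ 337.2 -175.6   10.7] turn [-2.000e-03 -1.000e-03 -1.146e+00]
0.505 0.0145 0.2 shift [ 492.9 -563.6   31.3] turn [-1.000e-03 -2.000e-03 -2.522e+00]
```

Request:
step_arm --pt "337 -176 10 0 0 -1.146 85" --pt "337 -176 10 0 0 -1.146 85" --pt "337 -176 10 0 0 -1.146 85" --pt "337 -176 10 0 0 -1.146 85" --pt "337 -176 10 0 0 -1.146 85" --pt "337 -176 10 0 0 -1.146 85" --pt "337 -176 10 0 0 -1.146 85" --pt "337 -176 10 0 0 -1.146 85"

```text
clock: 0.9
tcp_pos: [0.453, -0.3961, 0.2211]
orientation: [-2.396, -2.031, -0.003]
contact_force: [-0.3, -0.4, -1.0]
grip_width: 0.085
gripper_force: 0.0
```

```bash
python3 - <<'E'
from h import *
st();goto(.505,.0145,.2,68.8)
E
```

```text
t 0.9 tcp [ 0.453  -0.3961  0.2211] ydeg -9.4 F [-0.3 -0.4 -1. ] M [ 0.01 -0.   -0.02] w 0.085 g 0.0 q [ 0.87  0.39 -0.33  1.73  0.14  1.05  0.33]
0.505 0.0145 0.2 shift [413.6 -16.2  21.9] turn [ 2.000e-03 -1.000e-03 -1.366e+00]
```

Request:
step_arm --pt "414 -16 22 0 0 -1.366 85" --pt "414 -16 22 0 0 -1.366 85" --pt "414 -16 22 0 0 -1.366 85" --pt "414 -16 22 0 0 -1.366 85" --pt "414 -16 22 0 0 -1.366 85" --pt "414 -16 22 0 0 -1.366 85" --pt "414 -16 22 0 0 -1.366 85" --pt "414 -16 22 0 0 -1.366 85"

```text
clock: 1.7
tcp_pos: [0.5039, -0.0028, 0.2]
orientation: [0.838, 3.028, -0.001]
contact_force: [1.4, -0.3, -0.4]
grip_width: 0.0851
gripper_force: 0.0
```

Request:
step_arm --pt "0 0 0 0 0 0 85" --pt "0 0 0 0 0 0 85"

```text
clock: 1.9
tcp_pos: [0.504, -0.0034, 0.1998]
orientation: [-0.843, -3.026, 0.0]
contact_force: [-0.1, -0.9, -0.5]
grip_width: 0.0847
gripper_force: 0.0
```

```bash
python3 - <<'E'
from h import *
st();goto(.505,.0145,.2,68.8)
d=grab('wrist','w1')
E
```

```text
t 1.9 tcp [ 0.504  -0.0034  0.1998] ydeg 58.9 F [-0.1 -0.9 -0.5] M [-0.11 -0.    0.02] w 0.0847 g 0.0 q [ 0.5   0.32 -0.74  1.95  0.26  0.97  0.67]
0.505 0.0145 0.2 shift [ 8.4 15.9 -0.2] turn [-0.    -0.001 -0.174]
```

View pics/w1.png

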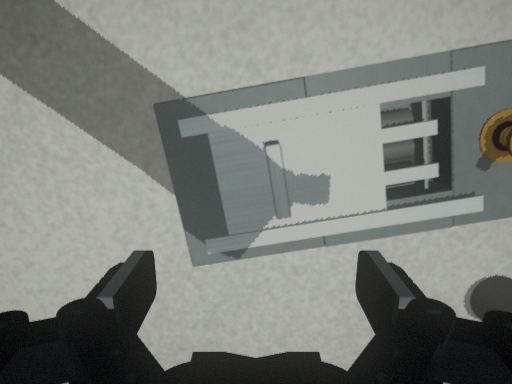

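The wrist view shows the rib, its top running from (271,142) to (284,216), and the bolt at the right edge near (500,137). I'll check the rib position from it.

```bash
python3 - <<'E'
from h import *
d=dict(np.load('pics/w1.npz'))
for u,v in((271,142),(283,217),(277,180)):
    p=world(d,u,v,.087);print(p,(p[:2]-C)@AX,(p[:2]-C)@AY, world(d,u,v))
goto(.505,.0145,.066,68.8)
E
```

```text
[0.4776115  0.02566339 0.087     ] -0.02989803351752466 -0.07321955832654252 [0.47954992 0.0252576  0.07209203]
[0.53347083 0.00377229 0.087     ] 0.030087445920249187 -0.07340098510636246 [0.53371321 0.00369377 0.08630625]
[0.50501231 0.01486014 0.087     ] -0.0004496922176030551 -0.07336909423581808 [0.50493956 0.01488146 0.08730616]
0.505 0.0145 0.066 shift [  9.2  17.4 133.7] turn [-0.001 -0.001 -0.177]
```

Two views agree on the rib position, so I'll align, descend and grip.

Request:
step_arm --pt "9 17 0 0 0 -0.177 85" --pt "9 17 40 0 0 -0.177 85" --pt "9 17 80 0 0 -0.177 85" --pt "9 17 110 0 0 -0.177 85" --pt "9 17 125 0 0 -0.177 85" --pt "9 17 134 0 0 -0.177 85" --pt "9 17 134 0 0 -0.177 85" --pt "9 17 134 0 0 -0.177 85"

```text
clock: 2.75
tcp_pos: [0.5063, 0.0145, 0.0671]
orientation: [0.577, 3.086, 0.0]
contact_force: [-0.1, 0.8, -0.3]
grip_width: 0.0851
gripper_force: 0.0
```

Request:
step_arm --pt "0 0 0 0 0 0 5" --pt "0 0 0 0 0 0 5" --pt "0 0 0 0 0 0 5" --pt "0 0 0 0 0 0 5" --pt "0 0 0 0 0 0 5" --pt "0 0 0 0 0 0 5" --pt "0 0 0 0 0 0 5" --pt "0 0 0 0 0 0 5" --grip_force 25

```text
clock: 3.55
tcp_pos: [0.5055, 0.0149, 0.0663]
orientation: [0.576, 3.088, 0.0]
contact_force: [-1.6, 0.0, 5.5]
grip_width: 0.0115
gripper_force: 29.5
```

```bash
python3 - <<'E'
from h import *
st();p=C+.0015*AY;goto(*p,.066,68.8)
E
```

```text
t 3.55 tcp [0.5055 0.0149 0.0663] ydeg 68.9 F [-1.6  0.   5.5] M [ 0.09  0.25 -0.13] w 0.0115 g 29.5 q [ 0.38  0.52 -0.66  2.05  0.48  0.72  0.62]
0.532543 0.08449799999999999 0.066 shift [-0.1 74.7  0.3] turn [0.    0.    0.001]
```

Request:
step_arm --pt "0 8 -0.5 0 0 0 5" --pt "0 18 -0.5 0 0 0 5" --pt "0 28 -0.5 0 0 0 5" --pt "0 38 -0.5 0 0 0 5" --pt "0 48 -0.5 0 0 0 5" --pt "0 58 -0.5 0 0 0 5" --pt "0 66 -0.5 0 0 0 5" --pt "0 70 -0.5 0 0 0 5"

```text
clock: 4.35
tcp_pos: [0.5313, 0.0808, 0.0664]
orientation: [0.575, 3.088, 0.001]
contact_force: [2.9, -3.6, -3.1]
grip_width: 0.0114
gripper_force: 28.2
```

Request:
step_arm --pt "0 2 0 0 0 0 5" --pt "0 4 0 0 0 0 5" --pt "0 6 0 0 0 0 5" --pt "0 6 0 0 0 0 5" --pt "0 6 0 0 0 0 5"

```text
clock: 4.85
tcp_pos: [0.5331, 0.0853, 0.0664]
orientation: [0.577, 3.088, -0.0]
contact_force: [3.6, -3.1, -4.8]
grip_width: 0.0111
gripper_force: 28.0
```

```bash
python3 - <<'E'
from h import *
st();print((r.get_obs()['tcp_pos'][:2]-C)@AY)
E
```

```text
t 4.85 tcp [0.5331 0.0853 0.0664] ydeg 68.8 F [ 3.6 -3.1 -4.8] M [-0.63 -0.85 -0.11] w 0.0111 g 28.0 q [ 0.24  0.56 -0.66  1.98  0.49  0.76  0.5 ]
0.002453598247454251
```

Position says it's nearly home, but the force hasn't risen yet. I'll push further until it stops.

Request:
step_arm --pt "0 2 0 0 0 0 5" --pt "0 4 0 0 0 0 5" --pt "0 4 0 0 0 0 5" --pt "0 4 0 0 0 0 5" --pt "0 4 0 0 0 0 5"

```text
clock: 5.35
tcp_pos: [0.5331, 0.0853, 0.0664]
orientation: [-0.58, -3.086, 0.01]
contact_force: [-0.8, -11.4, 4.1]
grip_width: 0.0114
gripper_force: 29.5
```

```bash
python3 - <<'E'
from h import *
st();print((r.get_obs()['tcp_pos'][:2]-C)@AY)
E
```

```text
t 5.35 tcp [0.5331 0.0853 0.0664] ydeg 68.7 F [ -0.8 -11.4   4.1] M [-2.32  0.22 -0.01] w 0.0114 g 29.5 q [ 0.23  0.57 -0.65  1.97  0.49  0.77  0.49]
0.002453209577016061
```

It's against the stop. Next I ease off, release and lift.

Request:
step_arm --pt "0 -4 0 0 0 0 5" --pt "0 -4 0 0 0 0 60" --pt "0 -4 0 0 0 0 60" --pt "0 -4 0 0 0 0 60" --pt "0 -4 0 0 0 0 60" --pt "0 -4 -40 0 0 0 60" --pt "0 -4 -90 0 0 0 60" --pt "0 -4 -134 0 0 0 60"

```text
clock: 6.15
tcp_pos: [0.5325, 0.0863, 0.2025]
orientation: [-0.574, -3.088, -0.001]
contact_force: [1.1, 0.4, 1.4]
grip_width: 0.06
gripper_force: 0.0
```

```bash
python3 - <<'E'
from h import *
st();goto(.5758,.1951,.2,32.6)
d=grab('wrist','w2')
E
```

```text
t 6.15 tcp [0.5325 0.0863 0.2025] ydeg 68.9 F [1.1 0.4 1.4] M [ 0.01 -0.01  0.05] w 0.06 g 0.0 q [ 0.34  0.39 -0.77  1.87  0.31  1.01  0.65]
0.5758 0.1951 0.2 shift [ -1.4 117.1   2.5] turn [ 0.    -0.001  0.634]
```

View pics/w2.png

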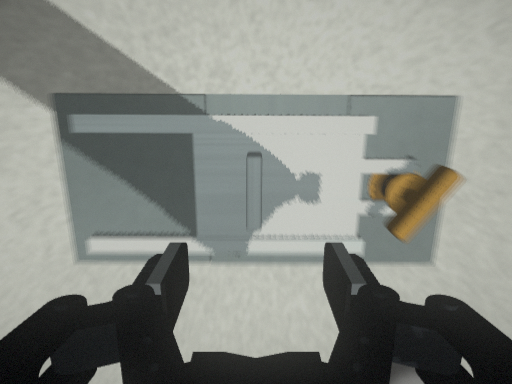

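Cover closed, its fork around the bolt. The bar runs from (397,236) to (452,172). Now moving above the bolt.

Request:
step_arm --pt "-1 117 2 0 0 0.634 60" --pt "-1 117 2 0 0 0.634 60" --pt "-1 117 2 0 0 0.634 60" --pt "-1 117 2 0 0 0.634 60" --pt "-1 117 2 0 0 0.634 60" --pt "-1 117 2 0 0 0.634 60" --pt "-1 117 2 0 0 0.634 60"

```text
clock: 6.9
tcp_pos: [0.5757, 0.1945, 0.1985]
orientation: [-1.508, -2.756, 0.0]
contact_force: [1.0, 0.2, -0.3]
grip_width: 0.0599
gripper_force: 0.0
```

```bash
cat >> h.py <<'E'
def bar(f):
    d=grab('wrist',f);P=cloud(d);hsv=cv2.cvtColor(d['image'],cv2.COLOR_RGB2HSV)
    br=(hsv[...,0]<30)&(hsv[...,1]>110)
    m=(np.hypot(P[...,0]-.5758,P[...,1]-.1951)<.045)&br&(P[...,2]>.08)&(P[...,2]<.125)
    z=np.percentile(P[m][:,2],85);q=P[m&(abs(P[...,2]-z)<.004)]
    (c,s,a)=cv2.minAreaRect(q[:,:2].astype(np.float32))
    w=np.linalg.svd(q[:,:2]-q[:,:2].mean(0),full_matrices=False)[2][0]
    print('bar top z',z,'n',len(q),'centre',c,'size',s,'axis deg',np.degrees(np.arctan2(w[1],w[0])))
E
python3 - <<'E'
from h import *
st();bar('w3')
E
```

```text
t 6.9 tcp [0.5757 0.1945 0.1985] ydeg 32.6 F [ 1.   0.2 -0.3] M [0.   0.02 0.03] w 0.0599 g 0.0 q [ 0.03  0.47 -0.62  1.72  0.31  1.05 -0.12]
bar top z 0.11522685456596476 n 1295 centre (0.5777373313903809, 0.19675488770008087) size (0.011639054864645004, 0.057869844138622284) axis deg -57.18998396335774
```

View pics/w3.png

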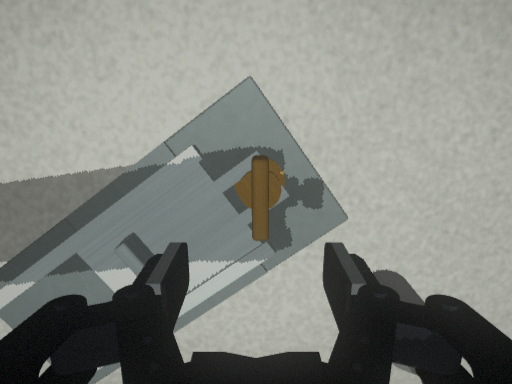

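Bar is at (260,158)–(260,240), vertical in the image and aligned between the fingers. Descend.

```bash
python3 - <<'E'
from h import *
goto(.5765,.1957,.088,32.8)
E
```

```text
0.5765 0.1957 0.088 shift [  0.7   1.4 110.6] turn [-0.    -0.    -0.003]
```

Request:
step_arm --pt "1 1.4 30 0 0 0 60" --pt "1 1.4 65 0 0 0 60" --pt "1 1.4 90 0 0 0 60" --pt "1 1.4 104 0 0 0 60" --pt "1 1.4 110 0 0 0 60" --pt "1 1.4 110 0 0 0 30" --pt "1 1.4 110 0 0 0 16" --pt "1 1.4 110 0 0 0 16" --grip_force 20

```text
clock: 7.75
tcp_pos: [0.5774, 0.1964, 0.09]
orientation: [1.509, 2.753, 0.003]
contact_force: [0.0, -0.2, 0.2]
grip_width: 0.0174
gripper_force: 0.0
```

Request:
step_arm --pt "0 0 0 0 0 0 16" --pt "0 0 0 0 0 0 16" --pt "0 0 0 0 0 0 16"

```text
clock: 8.05
tcp_pos: [0.5767, 0.196, 0.0889]
orientation: [1.51, 2.755, 0.001]
contact_force: [0.4, 0.2, 0.2]
grip_width: 0.0158
gripper_force: 0.0
```

```bash
python3 - <<'E'
from h import *
st();bar('w4')
E
```

```text
t 8.05 tcp [0.5767 0.196  0.0889] ydeg 32.5 F [0.4 0.2 0.2] M [-0.03  0.04 -0.03] w 0.0158 g 0.0 q [-0.02  0.6  -0.56  1.8   0.41  0.86 -0.2 ]
bar top z 0.11527226499669396 n 4063 centre (0.5768561363220215, 0.19622553884983063) size (0.016564514487981796, 0.059083469212055206) axis deg -56.87226772197191
```

View pics/w4.png

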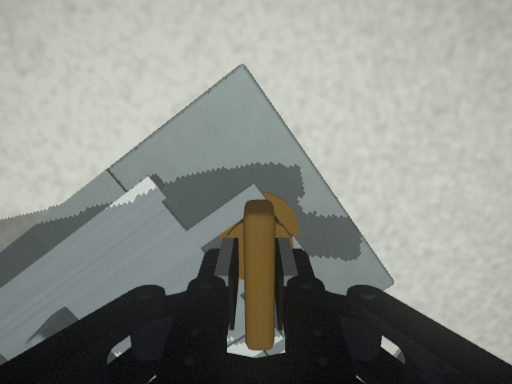

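The bar sits centred between the fingers at x≈260 and can still be measured. I'll turn backward, holding it loosely.

Request:
step_arm --pt "0 0 0 0 0 -0.08 15" --pt "0 0 0 0 0 -0.16 15" --pt "0 0 0 0 0 -0.24 15" --pt "0 0 0 0 0 -0.32 15" --pt "0 0 0 0 0 -0.4 15" --pt "0 0 0 0 0 -0.48 15" --pt "0 0 0 0 0 -0.5 15" --pt "0 0 0 0 0 -0.5 15"

```text
clock: 8.9
tcp_pos: [0.5775, 0.1963, 0.0891]
orientation: [0.784, 3.041, 0.002]
contact_force: [3.9, 1.3, 0.7]
grip_width: 0.0148
gripper_force: 1.4
```

```bash
python3 - <<'E'
from h import *
st();bar('w5')
E
```

```text
t 8.9 tcp [0.5775 0.1963 0.0891] ydeg 61.1 F [3.9 1.3 0.7] M [ 0.21 -0.66 -0.01] w 0.0148 g 1.4 q [ 0.06  0.63 -0.67  1.8   0.49  0.89  0.23]
bar top z 0.11558768096071892 n 4134 centre (0.5774282813072205, 0.19600021839141846) size (0.01587710715830326, 0.05926058441400528) axis deg -36.11456632414325
```

Request:
step_arm --pt "0 0 0 0 0 -0.06 15" --pt "0 0 0 0 0 -0.12 15" --pt "0 0 0 0 0 -0.18 15" --pt "0 0 0 0 0 -0.24 15" --pt "0 0 0 0 0 -0.25 15" --pt "0 0 0 0 0 -0.25 15"

```text
clock: 9.55
tcp_pos: [0.5766, 0.1965, 0.0888]
orientation: [0.398, 3.116, 0.001]
contact_force: [2.1, 1.8, 2.3]
grip_width: 0.0151
gripper_force: 1.4
```

```bash
python3 - <<'E'
from h import *
st();bar('w6')
E
```

```text
t 9.55 tcp [0.5766 0.1965 0.0888] ydeg 75.4 F [2.1 1.8 2.3] M [ 0.5  -0.43 -0.01] w 0.0151 g 1.4 q [ 0.1   0.65 -0.73  1.8   0.54  0.91  0.45]
bar top z 0.11584105351808777 n 4120 centre (0.5779752135276794, 0.19626832008361816) size (0.015029652044177055, 0.05949936434626579) axis deg -21.331545458149694
```

Request:
step_arm --pt "0 0 0 0 0 -0.06 15" --pt "0 0 0 0 0 -0.12 15" --pt "0 0 0 0 0 -0.18 15" --pt "0 0 0 0 0 -0.2 15" --pt "0 0 0 0 0 -0.2 15"

```text
clock: 10.1
tcp_pos: [0.5758, 0.1957, 0.0883]
orientation: [-0.085, -3.139, 0.001]
contact_force: [0.4, 2.0, 1.2]
grip_width: 0.0154
gripper_force: 0.7
```

```bash
python3 - <<'E'
from h import *
st();bar('w7')
E
```

```text
t 10.1 tcp [0.5758 0.1957 0.0883] ydeg 86.9 F [0.4 2.  1.2] M [ 0.22 -0.04 -0.01] w 0.0154 g 0.7 q [ 0.13  0.66 -0.78  1.79  0.57  0.92  0.62]
bar top z 0.11583252624924043 n 4131 centre (0.5778204202651978, 0.19485758244991302) size (0.01497945562005043, 0.05976665019989014) axis deg -6.7950049795688106
```

Request:
step_arm --pt "0 0 0 0 0 -0.06 15" --pt "0 0 0 0 0 -0.12 15" --pt "0 0 0 0 0 -0.18 15" --pt "0 0 0 0 0 -0.2 15" --pt "0 0 0 0 0 -0.2 15"

```text
clock: 10.65
tcp_pos: [0.576, 0.1957, 0.0881]
orientation: [0.229, -3.132, 0.001]
contact_force: [0.4, 1.3, -1.0]
grip_width: 0.0148
gripper_force: 0.6
```

```bash
python3 - <<'E'
from h import *
st();bar('w8')
E
```

```text
t 10.65 tcp [0.576  0.1957 0.0881] ydeg 98.4 F [ 0.4  1.3 -1. ] M [ 0.27 -0.02 -0.01] w 0.0148 g 0.6 q [ 0.16  0.68 -0.82  1.79  0.61  0.94  0.79]
bar top z 0.10863619027010839 n 3746 centre (0.5778859257698059, 0.1965501308441162) size (0.059660136699676514, 0.013068024069070816) axis deg 3.0541347015282336
```

It dropped: the bar top went from 115.8 to 108.6 mm. I'll align, go down and grip.

```bash
python3 - <<'E'
from h import *
goto(.577,.1961,.0805,93.5)
E
```

```text
0.577 0.1961 0.0805 shift [-1.1  0.3  7.7] turn [-0.    -0.001  0.084]
```

Request:
step_arm --pt "-1 0.3 0 0 0 0 18" --pt "-1 0.3 2 0 0 0.04 18" --pt "-1 0.3 5 0 0 0.084 18" --pt "-1 0.3 7.5 0 0 0.084 18" --pt "-1 0.3 7.5 0 0 0.084 18"

```text
clock: 11.2
tcp_pos: [0.5772, 0.196, 0.0807]
orientation: [0.1, -3.139, 0.001]
contact_force: [-0.4, 0.1, -0.3]
grip_width: 0.0179
gripper_force: 0.0
```

```bash
python3 - <<'E'
from h import *
st();bar('w9')
E
```

```text
t 11.2 tcp [0.5772 0.196  0.0807] ydeg 93.7 F [-0.4  0.1 -0.3] M [-0.03 -0.02  0.03] w 0.0179 g 0.0 q [ 0.14  0.68 -0.79  1.79  0.6   0.92  0.72]
bar top z 0.10863511477952388 n 4146 centre (0.5778311491012573, 0.1974751502275467) size (0.06008995696902275, 0.014224851503968239) axis deg 2.851551664704199
```

Request:
step_arm --pt "0 0.5 0 0 0 0 5" --pt "0 0.5 0 0 0 0 5" --pt "0 0.5 0 0 0 0 5" --pt "0 0.5 0 0 0 0 5" --grip_force 30

```text
clock: 11.65
tcp_pos: [0.5774, 0.1965, 0.0811]
orientation: [0.099, -3.14, 0.001]
contact_force: [0.2, -2.6, 1.2]
grip_width: 0.0111
gripper_force: 33.9
```

Request:
step_arm --pt "0 0 0.1 0 0 0.1 5" --pt "0 0 0.25 0 0 0.2 5" --pt "0 0 0.38 0 0 0.3 5" --pt "0 0 0.5 0 0 0.4 5" --pt "0 0 0.64 0 0 0.5 5" --pt "0 0 0.76 0 0 0.6 5" --pt "0 0 0.9 0 0 0.7 5" --pt "0 0 1.0 0 0 0.8 5"

```text
clock: 12.45
tcp_pos: [0.5776, 0.197, 0.0801]
orientation: [1.137, 2.928, 0.001]
contact_force: [-0.3, -0.4, -1.1]
grip_width: 0.0117
gripper_force: 33.6
```

```bash
python3 - <<'E'
from h import *
st();bar('w10')
E
```

```text
t 12.45 tcp [0.5776 0.197  0.0801] ydeg 47.6 F [-0.3 -0.4 -1.1] M [-0.16 -0.02  0.09] w 0.0117 g 33.6 q [ 0.02  0.63 -0.61  1.8   0.46  0.86  0.02]
bar top z 0.10768827898067349 n 4143 centre (0.5780133008956909, 0.1966109275817871) size (0.01202276349067688, 0.059614524245262146) axis deg -42.65912016209337
```

Request:
step_arm --pt "0 0 0.1 0 0 0.1 5" --pt "0 0 0.25 0 0 0.2 5" --pt "0 0 0.38 0 0 0.3 5" --pt "0 0 0.5 0 0 0.4 5" --pt "0 0 0.64 0 0 0.5 5" --pt "0 0 0.76 0 0 0.6 5" --pt "0 0 0.9 0 0 0.7 5" --pt "0 0 1.0 0 0 0.8 5"

```text
clock: 13.3
tcp_pos: [0.578, 0.1972, 0.0791]
orientation: [2.185, 2.257, 0.002]
contact_force: [1.3, -0.4, -1.6]
grip_width: 0.0115
gripper_force: 33.5
```

Request:
step_arm --pt "0 0 0.1 0 0 0.1 5" --pt "0 0 0.25 0 0 0.2 5" --pt "0 0 0.38 0 0 0.3 5" --pt "0 0 0.5 0 0 0.4 5" --pt "0 0 0.64 0 0 0.5 5" --pt "0 0 0.76 0 0 0.6 5" --pt "0 0 0.9 0 0 0.7 5" --pt "0 0 1.0 0 0 0.8 5"

```text
clock: 14.1
tcp_pos: [0.5784, 0.197, 0.0782]
orientation: [2.892, 1.227, 0.003]
contact_force: [2.0, -0.7, -1.6]
grip_width: 0.0112
gripper_force: 33.4
```

```bash
python3 - <<'E'
from h import *
st();bar('w11')
E
```

```text
t 14.1 tcp [0.5784 0.197  0.0782] ydeg -44.0 F [ 2.  -0.7 -1.6] M [-0.19 -0.64  0.02] w 0.0112 g 33.4 q [-0.26  0.56 -0.23  1.82  0.17  0.77 -1.35]
bar top z 0.1057209101595474 n 4137 centre (0.5788973569869995, 0.1965223252773285) size (0.05912092700600624, 0.012298673391342163) axis deg -134.23786172850504
```

Request:
step_arm --pt "0 0 0.1 0 0 0.1 5" --pt "0 0 0.25 0 0 0.2 5" --pt "0 0 0.38 0 0 0.3 5" --pt "0 0 0.5 0 0 0.4 5" --pt "0 0 0.64 0 0 0.5 5" --pt "0 0 0.76 0 0 0.6 5" --pt "0 0 0.9 0 0 0.7 5" --pt "0 0 1.0 0 0 0.8 5"

```text
clock: 14.95
tcp_pos: [0.5786, 0.1966, 0.0772]
orientation: [-3.142, -0.006, -0.003]
contact_force: [4.7, -2.1, -1.9]
grip_width: 0.0113
gripper_force: 33.4
```

Request:
step_arm --pt "0 0 0.1 0 0 0.1 5" --pt "0 0 0.25 0 0 0.2 5" --pt "0 0 0.38 0 0 0.3 5" --pt "0 0 0.5 0 0 0.4 5" --pt "0 0 0.64 0 0 0.5 5" --pt "0 0 0.64 0 0 0.5 5"

```text
clock: 15.55
tcp_pos: [0.5785, 0.1963, 0.0765]
orientation: [3.046, -0.767, 0.003]
contact_force: [4.4, -3.0, -1.4]
grip_width: 0.0111
gripper_force: 33.5
```

```bash
python3 - <<'E'
from h import *
st();bar('w12')
E
```

```text
t 15.55 tcp [0.5785 0.1963 0.0765] ydeg -118.3 F [ 4.4 -3.  -1.4] M [-0.76 -1.01 -0.03] w 0.0111 g 33.5 q [-0.5   0.55  0.1   1.84 -0.07  0.75 -2.43]
bar top z 0.10401617411181206 n 4136 centre (0.5790671706199646, 0.19582714140415192) size (0.011966687627136707, 0.059020958840847015) axis deg 151.43482110173287
```

Turned 212° so far. Regrasping half a turn back for the rest.

Request:
step_arm --pt "0 0 0 0 0 0 50" --pt "0 0 0 0 0 0 50" --pt "0 0 0 0 0 0 50" --pt "0 0 0 0 0 0 50" --pt "0 0 -20 0 0 0 50" --pt "0 0 -45 0 0 0 50" --pt "0 0 -45 0 0 -0.15 50" --pt "0 0 -45 0 0 -0.3 50"

```text
clock: 16.4
tcp_pos: [0.5778, 0.1974, 0.1225]
orientation: [-3.127, 0.295, -0.002]
contact_force: [0.5, 0.7, -0.4]
grip_width: 0.0502
gripper_force: 0.0
```

Request:
step_arm --pt "0 0 0 0 0 -0.15 50" --pt "0 0 0 0 0 -0.3 50" --pt "0 0 0 0 0 -0.45 50" --pt "0 0 0 0 0 -0.6 50" --pt "0 0 0 0 0 -0.75 50" --pt "0 0 0 0 0 -0.9 50" --pt "0 0 0 0 0 -1.05 50" --pt "0 0 0 0 0 -1.2 50"

```text
clock: 17.2
tcp_pos: [0.5772, 0.197, 0.1214]
orientation: [-2.748, -1.522, 0.0]
contact_force: [0.4, 0.1, 0.1]
grip_width: 0.0498
gripper_force: 0.0
```

Request:
step_arm --pt "0 0 0 0 0 -0.15 50" --pt "0 0 0 0 0 -0.3 50" --pt "0 0 0 0 0 -0.45 50" --pt "0 0 0 0 0 -0.6 50" --pt "0 0 0 0 0 -0.75 50" --pt "0 0 0 0 0 -0.9 50" --pt "0 0 0 0 0 -1.05 50" --pt "0 0 0 0 0 -1.2 50"

```text
clock: 18.0
tcp_pos: [0.5773, 0.1969, 0.1215]
orientation: [-1.409, -2.808, 0.0]
contact_force: [-0.6, 0.5, -0.1]
grip_width: 0.0498
gripper_force: 0.0
```

```bash
python3 - <<'E'
from h import *
st();goto(.577,.1962,.12,61.7);bar('w13')
E
```

```text
t 18.0 tcp [0.5773 0.1969 0.1215] ydeg 36.7 F [-0.6  0.5 -0.1] M [ 0.01 -0.06 -0.04] w 0.0498 g 0.0 q [-0.03  0.55 -0.53  1.78  0.34  0.9  -0.08]
0.577 0.1962 0.12 shift [-0.4 -0.6  1.5] turn [-0.    -0.    -0.436]
bar top z 0.10397391728993814 n 2389 centre (0.5778250694274902, 0.19626498222351074) size (0.01229077111929655, 0.059065353125333786) axis deg -27.461579368139244
```

Request:
step_arm --pt "0 -0.6 0 0 0 -0.15 50" --pt "0 -0.6 0 0 0 -0.3 50" --pt "0 -0.6 0 0 0 -0.45 50" --pt "0 -0.6 0 0 0 -0.45 50" --pt "0 -0.6 20 0 0 -0.45 50" --pt "0 -0.6 36 0 0 -0.45 50" --pt "0 -0.6 45 0 0 -0.45 50" --pt "0 -0.6 45 0 0 -0.45 30"

```text
clock: 18.85
tcp_pos: [0.5758, 0.1961, 0.0747]
orientation: [-0.759, -3.046, 0.003]
contact_force: [-0.0, -0.1, -0.4]
grip_width: 0.0365
gripper_force: 0.0
```

Request:
step_arm --pt "0 0 0 0 0 0 5" --pt "0 0 0 0 0 0 5" --pt "0 0 0 0 0 0 5" --pt "0 0 0 0 0 0 5" --pt "0 0 0 0 0 0 5" --pt "0 0 0 0 0 0 5"

```text
clock: 19.45
tcp_pos: [0.5773, 0.1969, 0.077]
orientation: [0.757, 3.048, 0.001]
contact_force: [0.0, 0.7, 2.8]
grip_width: 0.0114
gripper_force: 35.6
```

```bash
python3 - <<'E'
from h import *
st();bar('w14')
E
```

```text
t 19.45 tcp [0.5773 0.1969 0.077 ] ydeg 62.1 F [0.  0.7 2.8] M [0.12 0.06 0.03] w 0.0114 g 35.6 q [ 0.01  0.63 -0.61  1.81  0.46  0.85  0.27]
bar top z 0.1038631188558316 n 4122 centre (0.5781280994415283, 0.19664204120635986) size (0.012582989409565926, 0.05972786247730255) axis deg -28.042679760281064
```

Gripped. Turning forward 2.6 rad more.

Request:
step_arm --pt "0 0 0.1 0 0 0.1 5" --pt "0 0 0.25 0 0 0.2 5" --pt "0 0 0.38 0 0 0.3 5" --pt "0 0 0.5 0 0 0.4 5" --pt "0 0 0.64 0 0 0.5 5" --pt "0 0 0.76 0 0 0.6 5" --pt "0 0 0.9 0 0 0.7 5" --pt "0 0 1.0 0 0 0.8 5"

```text
clock: 20.3
tcp_pos: [0.5778, 0.1973, 0.076]
orientation: [1.889, 2.509, 0.003]
contact_force: [2.0, 1.6, 0.3]
grip_width: 0.0114
gripper_force: 35.5
```

Request:
step_arm --pt "0 0 0.1 0 0 0.1 5" --pt "0 0 0.25 0 0 0.2 5" --pt "0 0 0.38 0 0 0.3 5" --pt "0 0 0.5 0 0 0.4 5" --pt "0 0 0.64 0 0 0.5 5" --pt "0 0 0.76 0 0 0.6 5" --pt "0 0 0.9 0 0 0.7 5" --pt "0 0 1.0 0 0 0.8 5"

```text
clock: 21.1
tcp_pos: [0.5784, 0.1972, 0.0751]
orientation: [2.718, 1.576, 0.005]
contact_force: [3.2, 1.7, 1.4]
grip_width: 0.0114
gripper_force: 35.4
```

Request:
step_arm --pt "0 0 0.1 0 0 0.1 5" --pt "0 0 0.25 0 0 0.2 5" --pt "0 0 0.38 0 0 0.3 5" --pt "0 0 0.5 0 0 0.4 5" --pt "0 0 0.64 0 0 0.5 5" --pt "0 0 0.76 0 0 0.6 5" --pt "0 0 0.9 0 0 0.7 5" --pt "0 0 1.0 0 0 0.8 5"

```text
clock: 21.9
tcp_pos: [0.5788, 0.1967, 0.074]
orientation: [-3.117, -0.392, -0.006]
contact_force: [4.4, 0.8, 0.3]
grip_width: 0.0116
gripper_force: 35.2
```

Request:
step_arm --pt "0 0 0.1 0 0 0.1 5" --pt "0 0 0.2 0 0 0.17 5" --pt "0 0 0.2 0 0 0.17 5" --pt "0 0 0.2 0 0 0.17 5" --pt "0 0 0.2 0 0 0.17 5" --pt "0 0 0.2 0 0 0.17 5"

```text
clock: 22.5
tcp_pos: [0.5788, 0.1965, 0.0738]
orientation: [-3.138, -0.136, -0.006]
contact_force: [6.3, 0.0, -0.7]
grip_width: 0.0114
gripper_force: 35.3
```

```bash
python3 - <<'E'
from h import *
st();bar('w15')
d=grab('top','top2');P=cloud(d).reshape(-1,3)
L=np.c_[(P[:,:2]-C)@np.c_[AX,AY],P[:,2]]
q=L[(abs(L[:,0])<.04)&(abs(L[:,1])<.03)&(L[:,2]>.08)&(L[:,2]<.095)];print('rib',len(q),np.median(q,0) if len(q) else '')
E
```

```text
t 22.5 tcp [0.5788 0.1965 0.0738] ydeg -85.0 F [ 6.3  0.  -0.7] M [-0.01 -1.23 -0.02] w 0.0114 g 35.3 q [-0.45  0.56  0.03  1.84 -0.02  0.74 -1.9 ]
bar top z 0.10066317849452901 n 4132 centre (0.5789711475372314, 0.19644565880298615) size (0.059263136237859726, 0.012105417437851429) axis deg -175.04607442597458
rib 78 [ 0.00174111 -0.00044018  0.08710621]
```

View pics/w15.png

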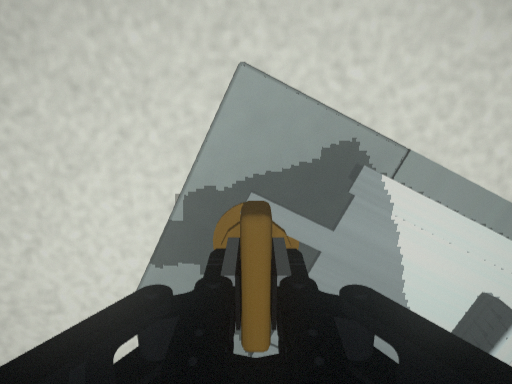

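The bolt head at (256,275) is held between both pads, and the cover's fork surrounds the stem. It has turned about 359° and sunk 8 mm since the drop, and the cover is home. Handing in.

```bash
python3 -c "
from bench import r
print(r.hand_in())"
```

```text
the job is handed in; nothing more can be done
None
```

I handed the job in at about 22.5 s; no verdict came back. By my measurements the cover is fully home, and the bolt dropped after about 60° backward, then turned about 359° forward to roughly 16 mm sunk; it is still gripped at about 35 N.

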